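# Find the full tin by its heft and hold it up

### The job

Three tins of engraving blanks stand in the rings of the rubber mat; they look alike, but one is full and clearly heavier. Heft them one by one from the robot's left to its right: lift each a good 5 cm for a second and stand it back upright in its own ring before taking the next, dropping and tipping none and leaving the oil bottle and V-block alone. Finish holding up the heaviest (if that is the right-hand one, simply keep it in hand), upright and still with its bottom at least 15 cm above the desk, while the other two stand in their rings.

Things in the scene. Friction and masses are not known exactly. Their poses are not given: they have to be found in the camera images.
- mat: fixed flat rubber mat, 110 x 340 x 5 mm, origin at the centre of its underside, x axis across it away from the robot, y axis along it to the left
- ring_left (a point): point above the centre of the left ring of the mat, at the height where the centre of a tin standing there lies (38 mm over the mat's top, 43 mm over the desk); x axis across the mat, away from the robot, y axis along the row of rings to the left. The printed yellow ring is 86 mm across and flat, rings are 110 mm apart
- ring_middle (a point): point above the centre of the middle ring of the mat, at the height where the centre of a tin standing there lies (38 mm over the mat's top, 43 mm over the desk); x axis across the mat, away from the robot, y axis along the row of rings to the left. The printed yellow ring is 86 mm across and flat, rings are 110 mm apart
- ring_right (a point): point above the centre of the right ring of the mat, at the height where the centre of a tin standing there lies (38 mm over the mat's top, 43 mm over the desk); x axis across the mat, away from the robot, y axis along the row of rings to the left. The printed yellow ring is 86 mm across and flat, rings are 110 mm apart
- tin_1_mid (a point): centre (half-way up) of one of three outwardly identical closed round tins, blue sides and bare metal lid, 54 mm diameter, 76 mm high; z axis up when it stands. It starts standing in one of the three rings (which one varies). With its contents, the full tin weighs 0.56 to 0.68 kg, the two others 0.22 to 0.34 kg each; neither looks nor names tell which is full. The contents are loose inside, with a few mm of play
- tin_2_mid (a point): centre (half-way up) of one of three outwardly identical closed round tins, blue sides and bare metal lid, 54 mm diameter, 76 mm high; z axis up when it stands. It starts standing in one of the three rings (which one varies). With its contents, the full tin weighs 0.56 to 0.68 kg, the two others 0.22 to 0.34 kg each; neither looks nor names tell which is full. The contents are loose inside, with a few mm of play
- tin_3_mid (a point): centre (half-way up) of one of three outwardly identical closed round tins, blue sides and bare metal lid, 54 mm diameter, 76 mm high; z axis up when it stands. It starts standing in one of the three rings (which one varies). With its contents, the full tin weighs 0.56 to 0.68 kg, the two others 0.22 to 0.34 kg each; neither looks nor names tell which is full. The contents are loose inside, with a few mm of play
- tin_1: the same tin as point tin_1_mid; origin at the centre of its underside
- tin_2: the same tin as point tin_2_mid; origin at the centre of its underside
- tin_3: the same tin as point tin_3_mid; origin at the centre of its underside
- oil_bottle_mid (a point): centre of a small cream oil bottle with a red spout, 41 mm diameter, 118 mm high, standing to the right of the mat; leave alone
- v_block_mid (a point): centre of a grey steel V-block, 40 x 40 x 30 mm, standing to the left of the mat; leave alone. Further left a fixed engraving machine fills world x 0.26 to 0.70, y 0.51 to 1.03 m, up to 0.36 m high; a 214 mm water bottle stands at x 0.59, y 0.47. If the gripper starts beside the machine, draw it away to the right before turning the wrist
Things that resemble listed ones, but are neither listed nor needed, are in the scene too. Leave any orange, pink or turquoise look-alike of the tin_1 alone.

How it is judged:
By the outcome, as a careful person would: the job done as asked, in the order asked, and still so for the second after the job is handed in, while the arm keeps its last pose, push and grip.
It also fails if it takes over 70 s, if anything falls off the work surface, if the arm or the gripper's body presses on something with over 40 N, if the wrist force passes 120 N, or if a joint passes its speed limit or range.

### The arm

A 6-joint arm with a two-finger parallel gripper is mounted at the origin on a cart in front of the work surface, level with it; the furniture and walls round the work are solid. World frame = base frame: x ahead of the robot, y to its left, z up, the work surface at z = 0. Lengths are in mm, angles in rad, forces in N, time in s.
With the tool pointing down it reaches from about 300 to 750 mm from the base axis. Payload 8.5 kg.
Tool frame: the origin (TCP) lies at the very end of the fingers, on their centre line; the grasp point (between the pads) lies 19 mm behind it (r.tcp_to_grasp is the distance from the TCP to the grasp point, in mm); z points along the fingers, y is the line along which they close (so a half turn about z gives the same grasp; the last joint's range is limited). The gripper opens to 88 mm and grips with 3 to 60 N. Pads are 18 mm wide; open, the fingers measure 123 mm over their backs; the gripper's body (75 mm by 187 mm) begins 45 mm behind the grasp point.
Start: joints at [0.991, 0.381, 1.297, -0, 1.464, -0.215], TCP at [196.21, 513.792, 238.748] pointing down, gripper open.
Joint ranges: [-3.11, 3.11], [-0.89, 2.33], [0.22, 2.48], [-1.42, 4.56], [0.17, 2.85], [-2.88, 2.88]. Speed limits (rad/s): [2.39, 2.39, 3.14, 3.14, 3.14, 3.14].

### API

Orientations are given as a unit quaternion [w, x, y, z].
In Python, from bench import r, cams, models gives the robot as it stands.
- The arm moves only by the tool arm_command, never from a script. Its argument "commands" is a list of rows, each an object with "linear": the shift along the world's x, y, z in cm, a list of three; "twist": the turn about the world's z in degrees; "jaw": the finger opening in cm, from 0 to 8.81. In form: [{"linear": [tx, ty, tz], "twist": twist, "jaw": jaw}, ...]. A call has 1 to 10 rows; each row is the pose to reach, as a shift and turn from the pose commanded when the call began; what a row does not reach only later rows make up. A row lasts 1/10 s, in which the tool goes at most 50 mm and 8.59 degrees, less where a joint would pass 70% of its speed; a pose out of reach is approached as far as the arm can. A call with a gripper value outside its range is refused whole. The fingers move at their own pace and stop on an object; "squeeze" is the grip in N (left out, the last holds). Time passes only in rows, so rows that repeat a pose let the fingers close. It gives the time, the measured TCP pose, the force and the opening at its end, in the units of the state.
- r.state(): the state, without advancing time (a new reading comes with each control period).
- cams.camera(name): name is "side" or "top" or "wrist"; returns a dict with "frame" (384x512x3 uint8, red, green, blue), "fov_y" (degrees; the focal length in pixels is half the picture's height over the tangent of half this angle, whatever the lens; pixels are square), "cx", "cy" (the principal point, pixels), "k1" (the pictures are not rectified: a ray, as slopes to the right and down, at radius r is drawn at 1 + k1 r^2 times it, then the intrinsics apply), "R" (3x3) and "t" (3): a world point X has camera coordinates R X + t; the wrist camera has in their place "mount" (4x4, takes a point from camera to tool coordinates, whose origin is the TCP and whose axes are the flange's). Camera axes: x right, y down, z forward; pixel columns grow to the right and rows downward; lengths in mm; the calibration is good to about 2 mm. A picture is of the moment at which its call begins: read the wrist's pose just before it. There is no depth.
- r.sign_off(): hands the job in, once; it reports no verdict.
Trained networks look in the newest picture that a camera, given by its name, has taken for a name from the list of things; names that differ only in an ending like _2 or _b are one class to them, and where a whole thing is asked for, a point or a joint stands for the part that bears it (a point fixed in the world has none). Each returns a list of dicts, best first, with "conf" (0 to 1); they miss things now and then, are a little off and sometimes report something else, mostly with a low value. They report only what shows in the picture. A call takes as long as a camera call. They do not tell look-alikes from the thing itself.
- models.spot_in(camera, name): "xyz" ([x, y, z] in mm, in world coordinates, good to about 4 mm: the middle of the surface that is visible of it).
- models.cut_out(camera, name): "pixels" (384x512 bool, what is visible of it).
- models.mark_of(camera, name): "xyz" ([x, y, z] in mm, in world coordinates, good to about 4 mm: a listed point, or the origin of a listed thing).
The state is a dict: "t": time; "joint_pos": joint angles; "joint_velocities": joint speeds; "effort": joint torques, N m; "position": TCP position; "ee_rot": TCP orientation; "contact_force": force on the tool from outside, world axes, zero at the start; "torque": the same for the moment, N m; "opening": opening from 0.0 (shut) to 1.0 (fully open).
Only numpy, scipy, OpenCV 4.12 (cv2) and the standard library are available. Lean on these libraries where they do the work, as an engineer would, in place of code of your own. Each camera call takes 0.05 s, during which the arm holds its last target. There are 200 camera calls.

## Working session

There is one attempt and no reset: what is moved stays moved. The work goes in short steps, Python scripts to look and compute and a tool call to move; the robot and the scene stay as the last step left them, time stands still between calls to the robot, and variables do not carry over. Pictures are saved under pics/ and viewed, on a budget of 10 in all, crops included, one or two more only if the job needs it, and the job is handed in when it is done.

Besides the shell and the picture viewer there is one more tool, called after "Emit:" as name(argument=value, ...) on one line, values as JSON. arm_command: Moves the arm, as the interface text tells. Its arguments: {"type":"object","properties":{"commands":{"type":"array"},"squeeze":{"type":"number"}},"required":["commands"]}

```bash
mkdir -p pics; python3 - <<'E'
from bench import r,cams,models
import cv2,numpy as np
print(r.state())
fr=[]
for c in ("top","side"):
    d=cams.camera(c); cv2.imwrite(f"pics/{c}0.png",d["frame"][:,:,::-1])
    for n in ("tin_1_mid","ring_left","ring_middle","ring_right","oil_bottle_mid","v_block_mid"):
        for k in models.mark_of(c,n): print(c,n,round(k["conf"],2),np.round(k["xyz"],1))
E
```

```text
{'t': 0.0, 'joint_pos': array([ 9.90735959e-01,  3.81213557e-01,  1.29821955e+00,  1.11799680e-05,
        1.46362501e+00, -2.15327174e-01]), 'joint_velocities': array([-0.00076823,  0.00062304, -0.00099423,  0.00093976, -0.00129706,
       -0.00085702]), 'effort': array([ 5.11896360e-04, -4.37933171e+01, -2.24555343e+01,  7.13623362e-02,
        3.52226780e-02, -1.19110882e-04]), 'position': array([196.04657081, 513.58339633, 238.14224723]), 'ee_rot': array([-2.88905376e-04,  1.81357975e-01,  9.83416874e-01, -6.73393700e-04]), 'contact_force': array([ 0.05650742,  0.40394178, -0.59019414]), 'torque': array([ 0.0516039 , -0.04211935, -0.04754964]), 'opening': 1.000613992467978}
top tin_1_mid 0.91 [345.4 137.7  37.9]
top tin_1_mid 0.83 [638.7 188.6  37.8]
top tin_1_mid 0.83 [639.7  86.8  35.8]
top tin_1_mid 0.76 [493.1 124.9  46.8]
top ring_left 0.83 [491.1 122.6  43.9]
top ring_middle 0.82 [501.2  13.9  45. ]
top ring_right 0.81 [520.8 -94.   40.1]
top oil_bottle_mid 0.8 [ 572.4 -201.3   60.3]
top oil_bottle_mid 0.43 [517.  -94.9  42.9]
top v_block_mid 0.77 [481.6 250.4  14.7]
side tin_1_mid 0.97 [646.3  84.3  39. ]
side tin_1_mid 0.84 [640.1 189.2  40.1]
side tin_1_mid 0.79 [352.7 142.2  44.2]
side tin_1_mid 0.66 [490.8 124.4  43.2]
side ring_left 0.78 [486.1 121.   49.1]
side ring_middle 0.56 [504.4  16.8  40.8]
side ring_middle 0.52 [509.7 -99.   10.2]
side ring_right 0.83 [517.4 -95.3  39.5]
side ring_right 0.6 [483.2 249.3  16.7]
side ring_right 0.25 [503.   12.4  38.9]
side oil_bottle_mid 0.94 [ 572.2 -200.7   62.1]
side v_block_mid 0.56 [485.1 250.5  12.7]
```

```bash
python3 - <<'E'
import cv2
a=cv2.imread("pics/top0.png");b=cv2.imread("pics/side0.png")
cv2.imwrite("pics/both.png",cv2.resize(cv2.vconcat([a,b]),(800,1200))[:, :])
cv2.imwrite("pics/t.png",cv2.resize(a,(800,600)));cv2.imwrite("pics/s.png",cv2.resize(b,(800,600)))
E
```

```text
(no output)
```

View pics/t.png

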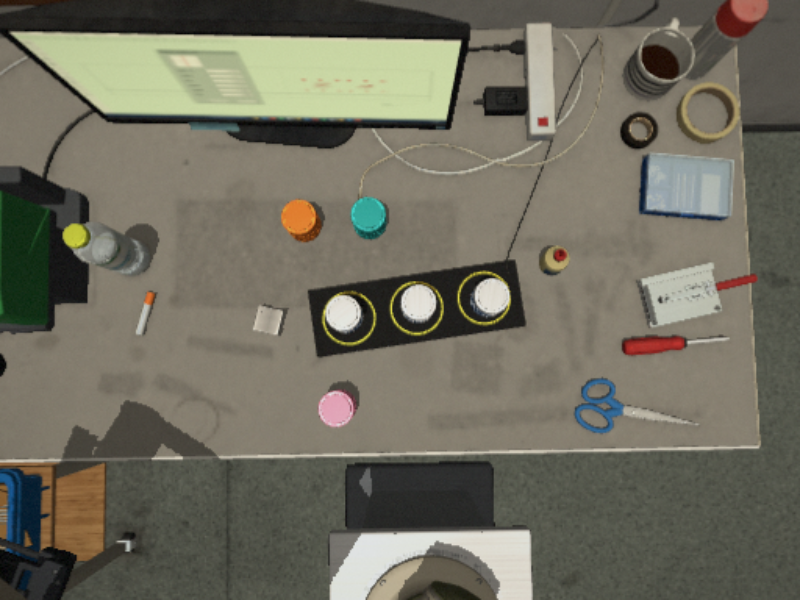

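View pics/s.png

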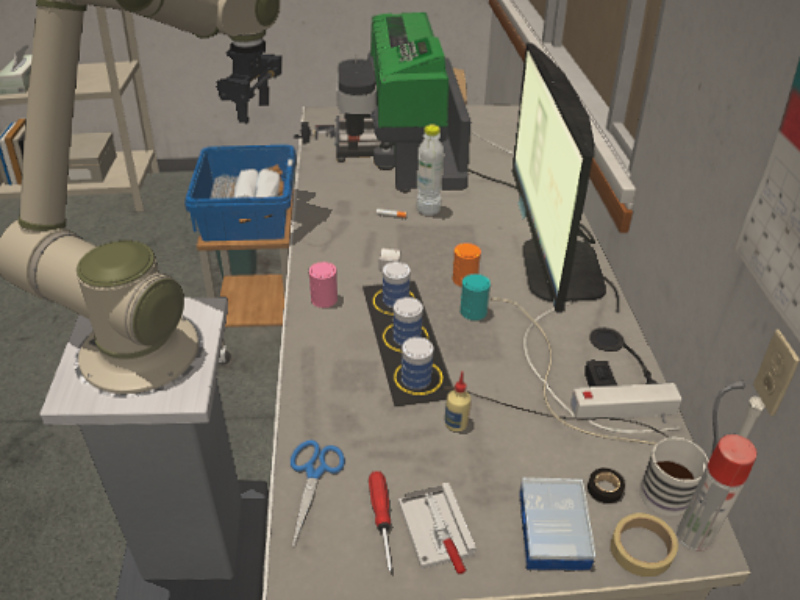

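Tins wanted (800x600 top picture): lids at (345,313), (418,302) and (491,297) in the mat's rings. Look-alikes are pink (337,408), orange (300,218) and turquoise (368,215). Next I measure the lids and rings exactly, with one close crop to check.

```bash
cat > h.py <<'E'
import numpy as np,cv2
def K(d):
    f=d["frame"].shape[0]/2/np.tan(np.radians(d["fov_y"]/2))
    return np.array([[f,0,d["cx"]],[0,f,d["cy"]],[0,0,1.]])
def unproj(d,p,z):
    u=cv2.undistortPoints(np.array([[p]],float),K(d),np.array([d["k1"],0,0,0.]))[0,0]
    R=np.array(d["R"]);t=np.array(d["t"]);c=-R.T@t;v=R.T@np.array([*u,1]);return c+v*(z-c[2])/v[2]
def proj(d,X):
    R=np.array(d["R"]);return cv2.projectPoints(np.array(X,float).reshape(-1,3),cv2.Rodrigues(R)[0],np.array(d["t"],float),K(d),np.array([d["k1"],0,0,0.]))[0][:,0]
E
python3 - <<'E'
from bench import r,cams,models
from h import *
d=cams.camera("top"); im=d["frame"]; hsv=cv2.cvtColor(im,cv2.COLOR_RGB2HSV)
box=np.zeros(im.shape[:2],bool); box[165:230,196:337]=1
lid=((hsv[:,:,1]<45)&(hsv[:,:,2]>150)&box).astype(np.uint8)
yel=(cv2.inRange(hsv,(22,110,90),(38,255,255))>0)&box
n,l,s,c=cv2.connectedComponentsWithStats(lid)
for i in range(1,n):
    if s[i,4]>60: print("lid",s[i],c[i].round(1),unproj(d,c[i],81).round(1))
def wp(p,z): return unproj(d,p,z)[:2]
P=np.array([wp((x,y),5) for y,x in zip(*np.nonzero(yel))])
from scipy.optimize import least_squares
# rings: three circles r~42, spacing 110
def cen(q): 
    u=np.array([-np.sin(q[2]),np.cos(q[2])]); return q[:2]+np.outer([110,0,-110],u)
def res(q): return (np.linalg.norm(P[:,None]-cen(q)[None],axis=2)-q[3])
f=least_squares(lambda q:(lambda e:e[np.arange(len(e)),np.abs(e).argmin(1)])(res(q)),[503,14,.137,41.5],loss="soft_l1")
print(len(P),f.x,np.degrees(f.x[2]),cen(f.x),np.abs(f.fun).mean())
cv2.imwrite("pics/crop.png",cv2.resize(im[160:235,190:345,::-1],None,fx=5,fy=5,interpolation=cv2.INTER_CUBIC))
E
```

```text
lid [304 178  22  24 399] [314.5 189. ] [515.4 -99.2  81. ]
lid [257 182  22  24 407] [267.5 193.2] [507.4  11.7  81. ]
lid [208 189  23  24 399] [219.2 199.9] [493.5 125.7  81. ]
535 [5.05365776e+02 1.29274904e+01 1.29598022e-01 4.15736765e+01] 7.4254197085143145 [[491.14986612 122.00502199]
 [505.36577622  12.92749039]
 [519.58168632 -96.15004121]] 1.1764137805318553
```

View pics/crop.png

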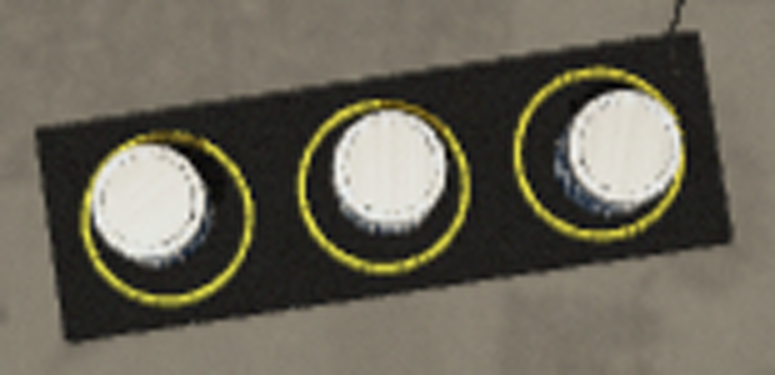

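The crop shows three blue-sided, bare-lidded tins, one in each ring, with lids at crop (150,205), (390,165) and (625,148). They are about 4 mm from the ring centres. Now I draw away to the right, then turn the wrist by -61.7°.

Emit:
arm_command(commands=[{"linear":[0,-2,0],"twist":0,"jaw":8.8},{"linear":[0,-6,0],"twist":0,"jaw":8.8},{"linear":[0,-10,0],"twist":0,"jaw":8.8},{"linear":[0,-14,0],"twist":0,"jaw":8.8},{"linear":[2,-18,0],"twist":-6,"jaw":8.8},{"linear":[5,-21,0],"twist":-14,"jaw":8.8},{"linear":[8,-24,0],"twist":-22,"jaw":8.8},{"linear":[11,-27,0],"twist":-30,"jaw":8.8},{"linear":[14,-29,0],"twist":-36,"jaw":8.8},{"linear":[16,-30,0],"twist":-40,"jaw":8.8}])

```text
t: 1.75
position: [357.9, 212.1, 239.0]
ee_rot: [0.0, 0.51, 0.86, 0.0]
contact_force: [0.6, 1.1, -0.3]
opening: 0.997
```

Emit:
arm_command(commands=[{"linear":[2,-1.3,0],"twist":-4,"jaw":8.8},{"linear":[5,-3.3,0],"twist":-9,"jaw":8.8},{"linear":[8,-5.3,0],"twist":-14,"jaw":8.8},{"linear":[11,-7.3,-1],"twist":-18,"jaw":8.8},{"linear":[13,-8.4,-2],"twist":-21,"jaw":8.8},{"linear":[13.73,-8.81,-4],"twist":-21.7,"jaw":8.8},{"linear":[13.73,-8.81,-6],"twist":-21.7,"jaw":8.8},{"linear":[13.73,-8.81,-8],"twist":-21.7,"jaw":8.8},{"linear":[13.73,-8.81,-8],"twist":-21.7,"jaw":8.8},{"linear":[13.73,-8.81,-8],"twist":-21.7,"jaw":8.8}])

```text
t: 2.75
position: [493.7, 125.7, 159.3]
ee_rot: [0.0, 0.66, 0.751, 0.0]
contact_force: [-0.3, -0.3, 0.3]
opening: 0.999
```

```bash
cat >> h.py <<'E'
from scipy.spatial.transform import Rotation as Ro
def wristcam(r,cams):
    s=r.state(); d=cams.camera("wrist"); q=s["ee_rot"]; T=np.eye(4)
    T[:3,:3]=Ro.from_quat([q[1],q[2],q[3],q[0]]).as_matrix();T[:3,3]=s["position"]
    M=np.linalg.inv(T@np.array(d["mount"])); d["R"]=M[:3,:3];d["t"]=M[:3,3]; return d
def circ(c,z,rad): a=np.linspace(0,6.28,60);return np.c_[c[0]+rad*np.cos(a),c[1]+rad*np.sin(a),0*a+z]
E
python3 - <<'E'
from bench import r,cams,models
from h import *
d=wristcam(r,cams); im=d["frame"][:,:,::-1].copy()
for X,col in ((circ((493.5,125.7),81,27),(0,0,255)),(circ((491.1,122),5,43),(0,255,0))):
    cv2.polylines(im,[proj(d,X).astype(int)],True,col,1)
cv2.imwrite("pics/w1.png",im)
for k in models.mark_of("wrist","tin_1_mid"): print(k["conf"],k["xyz"])
E
```

```text
0.98 [642.9, 89.6, 35.7]
0.84 [642.0, 198.2, 38.0]
0.83 [347.6, 141.8, 36.5]
```

View pics/w1.png

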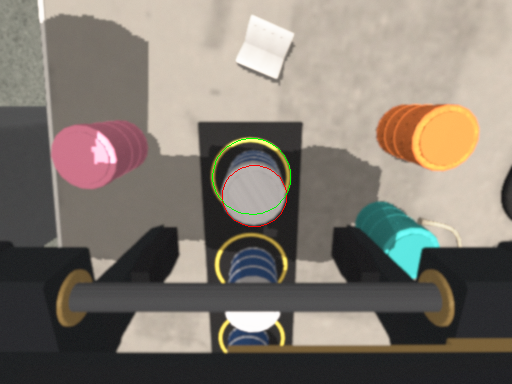

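The wrist view agrees with the overlay: the red lid circle sits on the tin at (254,195) and the green one on the ring at (251,176). Next I descend and grip.

Emit:
arm_command(commands=[{"linear":[0,0,-2],"twist":0,"jaw":8.8},{"linear":[0,0,-5],"twist":0,"jaw":8.8},{"linear":[0,0,-8],"twist":0,"jaw":8.8},{"linear":[0,0,-10.5],"twist":0,"jaw":8.8},{"linear":[0,0,-12],"twist":0,"jaw":8.8},{"linear":[0,0,-12.8],"twist":0,"jaw":8.8},{"linear":[0,0,-12.8],"twist":0,"jaw":8.8},{"linear":[0,0,-12.8],"twist":0,"jaw":7.5},{"linear":[0,0,-12.8],"twist":0,"jaw":6.5},{"linear":[0,0,-12.8],"twist":0,"jaw":5.8}], squeeze=30)

```text
t: 3.85
position: [493.9, 125.7, 31.5]
ee_rot: [0.001, 0.66, 0.751, 0.001]
contact_force: [-0.8, -0.1, 0.5]
opening: 0.75
```

Emit:
arm_command(commands=[{"linear":[0,0,0],"twist":0,"jaw":5.5},{"linear":[0,0,0],"twist":0,"jaw":5.2},{"linear":[0,0,0],"twist":0,"jaw":4.8},{"linear":[0,0,0],"twist":0,"jaw":4.5},{"linear":[0,0,0],"twist":0,"jaw":4.5},{"linear":[0,0,0],"twist":0,"jaw":4.5}])

```text
t: 4.45
position: [493.3, 125.7, 31.1]
ee_rot: [-0.0, 0.66, 0.751, -0.0]
contact_force: [-3.0, -0.4, 5.7]
opening: 0.61
```

Emit:
arm_command(commands=[{"linear":[0,0,0.5],"twist":0,"jaw":4.5},{"linear":[0,0,1.5],"twist":0,"jaw":4.5},{"linear":[0,0,3],"twist":0,"jaw":4.5},{"linear":[0,0,4.5],"twist":0,"jaw":4.5},{"linear":[-0.2,-0.3,6],"twist":0,"jaw":4.5},{"linear":[-0.2,-0.3,7],"twist":0,"jaw":4.5},{"linear":[-0.2,-0.3,7.5],"twist":0,"jaw":4.5},{"linear":[-0.2,-0.3,7.5],"twist":0,"jaw":4.5},{"linear":[-0.2,-0.3,7.5],"twist":0,"jaw":4.5},{"linear":[-0.2,-0.3,7.5],"twist":0,"jaw":4.5}])

```text
t: 5.45
position: [491.2, 122.7, 105.2]
ee_rot: [-0.0, 0.66, 0.751, -0.0]
contact_force: [0.1, 0.1, -1.6]
opening: 0.609
```

Emit:
arm_command(commands=[{"linear":[0,0,0],"twist":0,"jaw":4.5},{"linear":[0,0,0],"twist":0,"jaw":4.5},{"linear":[0,0,0],"twist":0,"jaw":4.5},{"linear":[0,0,0],"twist":0,"jaw":4.5},{"linear":[0,0,0],"twist":0,"jaw":4.5},{"linear":[0,0,0],"twist":0,"jaw":4.5},{"linear":[0,0,0],"twist":0,"jaw":4.5},{"linear":[0,0,0],"twist":0,"jaw":4.5},{"linear":[0,0,0],"twist":0,"jaw":4.5},{"linear":[0,0,0],"twist":0,"jaw":4.5}])

```text
t: 6.45
position: [491.5, 122.7, 105.7]
ee_rot: [-0.0, 0.66, 0.751, -0.0]
contact_force: [0.1, -0.2, -2.2]
opening: 0.61
```

```bash
python3 - <<'E'
from bench import r,cams
from h import *
F=[];Q=[]
for i in range(4):
    d=cams.camera("side"); s=r.state(); F.append(s["contact_force"]);Q.append(s["effort"])
print(np.round(F,2),np.mean(Q,0).round(2),s["opening"],s["position"],s["torque"])
cv2.imwrite("pics/s1.png",cv2.resize(d["frame"][100:270,170:350,::-1],None,fx=3,fy=3))
E
```

```text
[[-0.04  1.4  -2.14]
 [ 0.22  0.73 -2.78]
 [-0.07 -0.27 -1.95]
 [ 0.02  0.3  -3.09]] [ 0.000e+00 -4.338e+01 -1.787e+01  7.000e-02  2.000e-02 -0.000e+00] 0.6133769487831954 [491.50123289 122.68951768 105.73908827] [-0.03556031  0.07353531 -0.03455948]
```

View pics/s1.png

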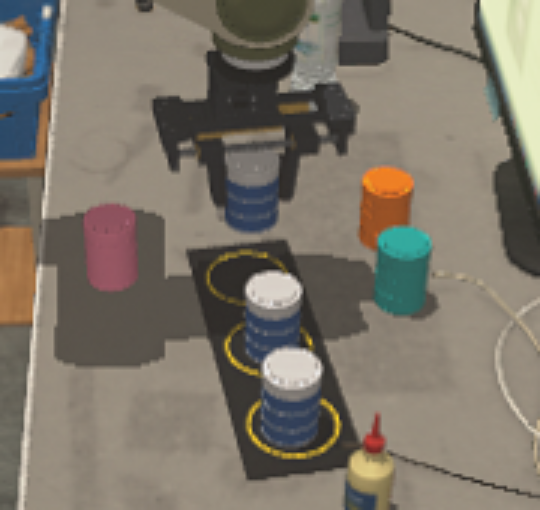

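The left tin (crop (252,200)) is held upright clear of its ring and weighs about 2.4 N, so it is a light one. I put it back.

Emit:
arm_command(commands=[{"linear":[0,0,-1],"twist":0,"jaw":4.5},{"linear":[0,0,-2.5],"twist":0,"jaw":4.5},{"linear":[0,0,-4],"twist":0,"jaw":4.5},{"linear":[0,0,-5.5],"twist":0,"jaw":4.5},{"linear":[0,0,-6.5],"twist":0,"jaw":4.5},{"linear":[0,0,-7],"twist":0,"jaw":4.5},{"linear":[0,0,-7.3],"twist":0,"jaw":4.5},{"linear":[0,0,-7.45],"twist":0,"jaw":4.5},{"linear":[0,0,-7.5],"twist":0,"jaw":4.5},{"linear":[0,0,-7.5],"twist":0,"jaw":4.5}])

```text
t: 7.65
position: [491.7, 122.7, 31.1]
ee_rot: [0.0, 0.66, 0.751, 0.0]
contact_force: [-0.9, 0.4, -1.2]
opening: 0.611
```

Emit:
arm_command(commands=[{"linear":[0,0,0],"twist":0,"jaw":5.4},{"linear":[0,0,0],"twist":0,"jaw":5.8},{"linear":[0,0,0],"twist":0,"jaw":6.5},{"linear":[0,0,0],"twist":0,"jaw":7.5},{"linear":[0,0,0],"twist":0,"jaw":8.8},{"linear":[0,0,0],"twist":0,"jaw":8.8},{"linear":[0,0,0],"twist":0,"jaw":8.8}])

```text
t: 8.35
position: [491.5, 122.7, 30.8]
ee_rot: [0.0, 0.66, 0.751, 0.0]
contact_force: [0.2, 0.4, 0.2]
opening: 0.996
```

Emit:
arm_command(commands=[{"linear":[0,0,1.5],"twist":0,"jaw":8.8},{"linear":[0,0,4.5],"twist":0,"jaw":8.8},{"linear":[0,0,8],"twist":0,"jaw":8.8},{"linear":[0,0,11],"twist":0,"jaw":8.8},{"linear":[0.3,-2,12.8],"twist":0,"jaw":8.8},{"linear":[0.8,-5.5,12.8],"twist":0,"jaw":8.8},{"linear":[1.3,-9,12.8],"twist":0,"jaw":8.8},{"linear":[1.59,-11.1,12.8],"twist":0,"jaw":8.8},{"linear":[1.59,-11.1,12.8],"twist":0,"jaw":8.8},{"linear":[1.59,-11.1,12.8],"twist":0,"jaw":8.8}])

```text
t: 9.35
position: [507.2, 11.9, 158.7]
ee_rot: [-0.0, 0.66, 0.751, 0.0]
contact_force: [-0.3, -0.4, -0.2]
opening: 0.996
```

```bash
python3 - <<'E'
from bench import r,cams,models
from h import *
d=wristcam(r,cams); im=d["frame"][:,:,::-1].copy()
for X,col in ((circ((507.4,11.7),81,27),(0,0,255)),(circ((491.1,122),5,43),(0,255,0)),(circ((505.4,12.9),5,43),(0,255,0)),(circ((491.3,122.7),81,27),(0,0,255))):
    cv2.polylines(im,[proj(d,X).astype(int)],True,col,1)
cv2.imwrite("pics/w2.png",im)
E
```

```text
(no output)
```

View pics/w2.png

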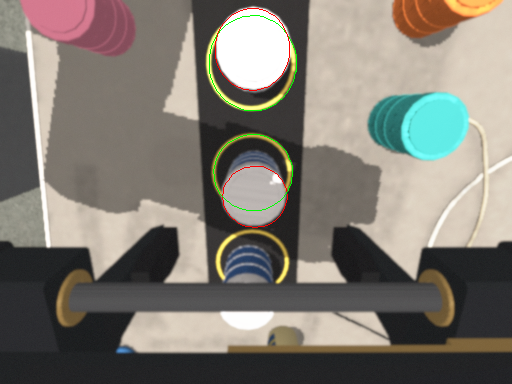

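The left tin stands upright centred in its ring (252,48). The middle tin's lid is at (254,195), on its prediction. I descend onto it.

Emit:
arm_command(commands=[{"linear":[0,0,-2],"twist":0,"jaw":8.8},{"linear":[0,0,-5],"twist":0,"jaw":8.8},{"linear":[0,0,-8],"twist":0,"jaw":8.8},{"linear":[0,0,-10.5],"twist":0,"jaw":8.8},{"linear":[0,0,-12],"twist":0,"jaw":8.8},{"linear":[0,0,-12.8],"twist":0,"jaw":8.8},{"linear":[0,0,-12.8],"twist":0,"jaw":8.8},{"linear":[0,0,-12.8],"twist":0,"jaw":7.5},{"linear":[0,0,-12.8],"twist":0,"jaw":6.5},{"linear":[0,0,-12.8],"twist":0,"jaw":5.8}])

```text
t: 10.4
position: [507.7, 11.7, 31.4]
ee_rot: [0.001, 0.66, 0.751, 0.0]
contact_force: [-0.2, 0.2, 0.2]
opening: 0.75
```

Emit:
arm_command(commands=[{"linear":[0,0,0],"twist":0,"jaw":5.5},{"linear":[0,0,0],"twist":0,"jaw":5.2},{"linear":[0,0,0],"twist":0,"jaw":4.8},{"linear":[0,0,0],"twist":0,"jaw":4.5},{"linear":[0,0,0],"twist":0,"jaw":4.5},{"linear":[0,0,0],"twist":0,"jaw":4.5}])

```text
t: 11.0
position: [507.2, 11.7, 31.1]
ee_rot: [-0.0, 0.66, 0.751, -0.0]
contact_force: [-2.5, -1.1, 5.3]
opening: 0.612
```

Emit:
arm_command(commands=[{"linear":[0,0,0.5],"twist":0,"jaw":4.5},{"linear":[0,0,1.5],"twist":0,"jaw":4.5},{"linear":[0,0,3],"twist":0,"jaw":4.5},{"linear":[0,0,4.5],"twist":0,"jaw":4.5},{"linear":[-0.2,0.1,6],"twist":0,"jaw":4.5},{"linear":[-0.2,0.1,7],"twist":0,"jaw":4.5},{"linear":[-0.2,0.1,7.5],"twist":0,"jaw":4.5},{"linear":[-0.2,0.1,7.5],"twist":0,"jaw":4.5},{"linear":[-0.2,0.1,7.5],"twist":0,"jaw":4.5},{"linear":[-0.2,0.1,7.5],"twist":0,"jaw":4.5}])

```text
t: 12.0
position: [505.2, 12.7, 105.2]
ee_rot: [-0.001, 0.66, 0.751, -0.0]
contact_force: [0.0, -0.0, -1.9]
opening: 0.61
```

Emit:
arm_command(commands=[{"linear":[0,0,0],"twist":0,"jaw":4.5},{"linear":[0,0,0],"twist":0,"jaw":4.5},{"linear":[0,0,0],"twist":0,"jaw":4.5},{"linear":[0,0,0],"twist":0,"jaw":4.5},{"linear":[0,0,0],"twist":0,"jaw":4.5},{"linear":[0,0,0],"twist":0,"jaw":4.5},{"linear":[0,0,0],"twist":0,"jaw":4.5},{"linear":[0,0,0],"twist":0,"jaw":4.5},{"linear":[0,0,0],"twist":0,"jaw":4.5},{"linear":[0,0,0],"twist":0,"jaw":4.5}])

```text
t: 13.0
position: [505.4, 12.7, 105.8]
ee_rot: [-0.0, 0.66, 0.751, 0.0]
contact_force: [0.7, 0.0, -2.8]
opening: 0.612
```

```bash
python3 - <<'E'
from bench import r,cams
from h import *
F=[];Q=[]
for i in range(4):
    d=cams.camera("side"); s=r.state(); F.append(s["contact_force"]);Q.append(s["effort"])
print(np.round(F,2),np.mean(Q,0).round(2),s["opening"],s["position"],s["torque"])
E
```

```text
[[ 0.39 -0.21 -1.85]
 [-1.5  -0.18 -2.07]
 [-1.06  0.25 -1.96]
 [-0.07  0.52 -2.57]] [-0.000e+00 -4.326e+01 -1.783e+01  6.000e-02  4.000e-02  0.000e+00] 0.6089892427025856 [505.40704288  12.70220939 105.73566079] [-0.08509929  0.07837164 -0.04726813]
```

The middle tin is also light (about 2.2 N). I put it back and go to the right one.

Emit:
arm_command(commands=[{"linear":[0,0,-1],"twist":0,"jaw":4.5},{"linear":[0,0,-2.5],"twist":0,"jaw":4.5},{"linear":[0,0,-4],"twist":0,"jaw":4.5},{"linear":[0,0,-5.5],"twist":0,"jaw":4.5},{"linear":[0,0,-6.5],"twist":0,"jaw":4.5},{"linear":[0,0,-7],"twist":0,"jaw":4.5},{"linear":[0,0,-7.3],"twist":0,"jaw":4.5},{"linear":[0,0,-7.45],"twist":0,"jaw":4.5},{"linear":[0,0,-7.5],"twist":0,"jaw":4.5},{"linear":[0,0,-7.5],"twist":0,"jaw":4.5}])

```text
t: 14.2
position: [505.6, 12.7, 31.2]
ee_rot: [0.0, 0.66, 0.751, 0.0]
contact_force: [-0.3, 0.5, -1.0]
opening: 0.614
```

Emit:
arm_command(commands=[{"linear":[0,0,0],"twist":0,"jaw":5.4},{"linear":[0,0,0],"twist":0,"jaw":5.8},{"linear":[0,0,0],"twist":0,"jaw":6.5},{"linear":[0,0,0],"twist":0,"jaw":7.5},{"linear":[0,0,0],"twist":0,"jaw":8.8},{"linear":[0,0,0],"twist":0,"jaw":8.8},{"linear":[0,0,0],"twist":0,"jaw":8.8}])

```text
t: 14.9
position: [505.4, 12.7, 30.7]
ee_rot: [-0.0, 0.66, 0.751, -0.0]
contact_force: [-0.4, 0.3, -0.1]
opening: 0.996
```

Emit:
arm_command(commands=[{"linear":[0,0,1.5],"twist":0,"jaw":8.8},{"linear":[0,0,4.5],"twist":0,"jaw":8.8},{"linear":[0,0,8],"twist":0,"jaw":8.8},{"linear":[0,0,11],"twist":0,"jaw":8.8},{"linear":[0.2,-2,12.8],"twist":0,"jaw":8.8},{"linear":[0.5,-5.5,12.8],"twist":0,"jaw":8.8},{"linear":[0.8,-9,12.8],"twist":0,"jaw":8.8},{"linear":[1.0,-11.19,12.8],"twist":0,"jaw":8.8},{"linear":[1.0,-11.19,12.8],"twist":0,"jaw":8.8},{"linear":[1.0,-11.19,12.8],"twist":0,"jaw":8.8}])

```text
t: 15.9
position: [515.2, -98.9, 158.6]
ee_rot: [-0.0, 0.66, 0.751, 0.0]
contact_force: [-0.6, 0.3, -0.3]
opening: 1.0
```

```bash
python3 - <<'E'
from bench import r,cams,models
from h import *
d=wristcam(r,cams); im=d["frame"][:,:,::-1].copy()
for X,col in ((circ((515.4,-99.2),81,27),(0,0,255)),(circ((519.6,-96.2),5,43),(0,255,0)),(circ((505.4,12.9),5,43),(0,255,0)),(circ((505.4,12.7),81,27),(0,0,255))):
    cv2.polylines(im,[proj(d,X).astype(int)],True,col,1)
cv2.imwrite("pics/w3.png",im)
E
```

```text
(no output)
```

View pics/w3.png

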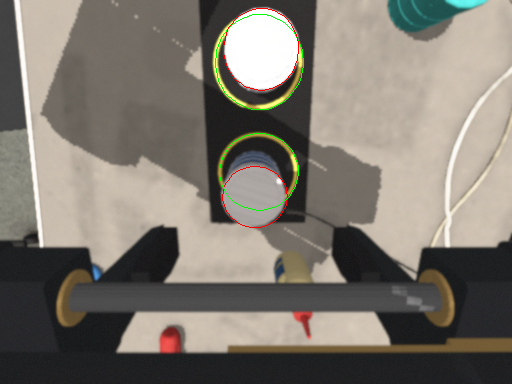

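The middle tin stands upright in its ring (261,48), and the right tin matches its prediction (254,197). The oil bottle is about 50 mm clear of the gripper.

Emit:
arm_command(commands=[{"linear":[0,0,-2],"twist":0,"jaw":8.8},{"linear":[0,0,-5],"twist":0,"jaw":8.8},{"linear":[0,0,-8],"twist":0,"jaw":8.8},{"linear":[0,0,-10.5],"twist":0,"jaw":8.8},{"linear":[0,0,-12],"twist":0,"jaw":8.8},{"linear":[0,0,-12.8],"twist":0,"jaw":8.8},{"linear":[0,0,-12.8],"twist":0,"jaw":8.8},{"linear":[0,0,-12.8],"twist":0,"jaw":7.5},{"linear":[0,0,-12.8],"twist":0,"jaw":6.5},{"linear":[0,0,-12.8],"twist":0,"jaw":5.8}])

```text
t: 16.95
position: [515.7, -99.3, 31.5]
ee_rot: [0.001, 0.66, 0.751, 0.0]
contact_force: [-0.0, -0.4, -0.0]
opening: 0.746
```

Emit:
arm_command(commands=[{"linear":[0,0,0],"twist":0,"jaw":5.5},{"linear":[0,0,0],"twist":0,"jaw":5.2},{"linear":[0,0,0],"twist":0,"jaw":4.8},{"linear":[0,0,0],"twist":0,"jaw":4.5},{"linear":[0,0,0],"twist":0,"jaw":4.5},{"linear":[0,0,0],"twist":0,"jaw":4.5},{"linear":[0,0,0],"twist":0,"jaw":4.5}], squeeze=40)

```text
t: 17.65
position: [514.8, -99.2, 31.1]
ee_rot: [-0.001, 0.66, 0.751, -0.0]
contact_force: [-4.9, 0.5, 6.3]
opening: 0.61
```

Emit:
arm_command(commands=[{"linear":[0,0,0.5],"twist":0,"jaw":4.5},{"linear":[0,0,1.5],"twist":0,"jaw":4.5},{"linear":[0,0,3],"twist":0,"jaw":4.5},{"linear":[0,0,4.5],"twist":0,"jaw":4.5},{"linear":[0.4,0.3,6],"twist":0,"jaw":4.5},{"linear":[0.4,0.3,7],"twist":0,"jaw":4.5},{"linear":[0.4,0.3,7.5],"twist":0,"jaw":4.5},{"linear":[0.4,0.3,7.5],"twist":0,"jaw":4.5},{"linear":[0.4,0.3,7.5],"twist":0,"jaw":4.5},{"linear":[0.4,0.3,7.5],"twist":0,"jaw":4.5}])

```text
t: 18.65
position: [519.0, -96.1, 105.1]
ee_rot: [-0.001, 0.66, 0.751, -0.0]
contact_force: [-0.6, -0.2, -5.4]
opening: 0.607
```

Emit:
arm_command(commands=[{"linear":[0,0,0],"twist":0,"jaw":4.5},{"linear":[0,0,0],"twist":0,"jaw":4.5},{"linear":[0,0,0],"twist":0,"jaw":4.5},{"linear":[0,0,0],"twist":0,"jaw":4.5},{"linear":[0,0,0],"twist":0,"jaw":4.5},{"linear":[0,0,0],"twist":0,"jaw":4.5},{"linear":[0,0,0],"twist":0,"jaw":4.5},{"linear":[0,0,0],"twist":0,"jaw":4.5},{"linear":[0,0,0],"twist":0,"jaw":4.5},{"linear":[0,0,0],"twist":0,"jaw":4.5}])

```text
t: 19.65
position: [519.4, -96.2, 105.8]
ee_rot: [-0.0, 0.66, 0.751, -0.0]
contact_force: [0.0, -0.1, -5.7]
opening: 0.606
```

```bash
python3 - <<'E'
from bench import r,cams
from h import *
F=[];Q=[]
for i in range(4):
    d=cams.camera("side"); s=r.state(); F.append(s["contact_force"]);Q.append(s["effort"])
print(np.round(F,2),np.mean(Q,0).round(2),s["opening"],s["position"],s["torque"])
E
```

```text
[[ 0.17 -0.3  -5.74]
 [ 0.32  0.   -5.67]
 [-0.56  0.61 -6.45]
 [ 0.15 -0.07 -5.99]] [  0.   -47.31 -19.28   0.05   0.05  -0.  ] 0.6065435506782302 [519.41219983 -96.19984217 105.73736917] [-7.39463483e-02  4.21138493e-02 -4.37052432e-05]
```

The right tin is the heavy one (about 6 N). I raise it 11 cm, putting its bottom at about 190 mm, and keep it still.

Emit:
arm_command(commands=[{"linear":[0,0,0.5],"twist":0,"jaw":4.5},{"linear":[0,0,1.5],"twist":0,"jaw":4.5},{"linear":[0,0,3],"twist":0,"jaw":4.5},{"linear":[0,0,4.5],"twist":0,"jaw":4.5},{"linear":[0,0,6],"twist":0,"jaw":4.5},{"linear":[0,0,7.5],"twist":0,"jaw":4.5},{"linear":[0,0,9],"twist":0,"jaw":4.5},{"linear":[0,0,10.2],"twist":0,"jaw":4.5},{"linear":[0,0,10.8],"twist":0,"jaw":4.5},{"linear":[0,0,11],"twist":0,"jaw":4.5}])

```text
t: 20.85
position: [519.5, -96.2, 216.7]
ee_rot: [0.001, 0.66, 0.751, 0.0]
contact_force: [-0.3, 0.3, -5.9]
opening: 0.61
```

Emit:
arm_command(commands=[{"linear":[0,0,0],"twist":0,"jaw":4.5},{"linear":[0,0,0],"twist":0,"jaw":4.5},{"linear":[0,0,0],"twist":0,"jaw":4.5},{"linear":[0,0,0],"twist":0,"jaw":4.5},{"linear":[0,0,0],"twist":0,"jaw":4.5},{"linear":[0,0,0],"twist":0,"jaw":4.5},{"linear":[0,0,0],"twist":0,"jaw":4.5},{"linear":[0,0,0],"twist":0,"jaw":4.5},{"linear":[0,0,0],"twist":0,"jaw":4.5},{"linear":[0,0,0],"twist":0,"jaw":4.5}])

```text
t: 21.85
position: [519.4, -96.2, 215.8]
ee_rot: [0.0, 0.66, 0.751, 0.0]
contact_force: [0.1, -0.6, -6.8]
opening: 0.61
```

```bash
python3 - <<'E'
from bench import r,cams
from h import *
d=cams.camera("side"); s=r.state(); print(s["opening"],s["position"],s["contact_force"],s["joint_velocities"].round(3))
cv2.imwrite("pics/s3.png",cv2.resize(d["frame"][60:300,150:350,::-1],None,fx=2.5,fy=2.5))
E
```

```text
0.6094885808222179 [519.41266537 -96.19838817 215.73782727] [ 0.59604945  1.0652593  -5.62602776] [ 0.    -0.    -0.002 -0.    -0.    -0.002]
```

View pics/s3.png

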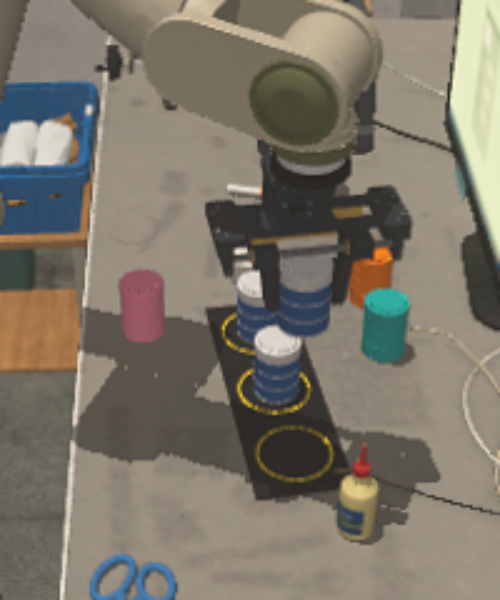

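The right tin is held upright at crop (305,295). The other two stand in their rings at (255,305) and (277,365), the right ring is empty, and the oil bottle is untouched. I hand in.

```bash
python3 -c "
from bench import r
print(r.sign_off())"
```

```text
the job is handed in; nothing more can be done
None
```

The right-hand tin is the full one, and I handed the job in with it held up, after about 22 s of the 70 s allowed.

- **Hefting:** I lifted the tins left, middle, right, each 7.5 cm for over a second. The force readings were about 2.4 N, 2.2 N and 6.0 N. The first two are at or slightly below the range given for the light tins, but the right one is clearly the heaviest.
- **Put back:** The left and middle tins went back upright in their own rings. The wrist pictures show both close to the ring centres.
- **Final state:** The right tin stayed in hand, upright and still, with its bottom about 190 mm above the desk and a 40 N grip. The last side picture shows the other two tins in their rings and the oil bottle in place.
- **V-block:** It was outside the clear part of the final picture, so I did not check it again. The gripper stayed well above it on the way in.

No check failed or disagreed.

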